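# Flip the odd option rocker with the stylus

## Task

Of the four rocker switches in a row on the grey test fixture, one is tipped the opposite way to the other three. Take the stylus out of its wooden stand, press the raised end of that one rocker with the stylus tip until it is fully over like the others, without moving any other, then put the stylus back upright in its stand, fully home, and let go.

Things in the scene. Friction and masses are not known exactly. Their poses are not given: they have to be found in the camera images.
- stylus_grip (a point): Middle of the stylus's round black handle, where to grip it; the handle is 18 mm in diameter and 76 mm tall. The stylus stands upright in its stand, 125 mm long overall, 28 to 56 g. This point is on the axis, 87 mm above the tip, 38 mm below the handle's top and 38 mm above the top of the finger guard. z axis: along the stylus, from tip to handle.
- stylus_tip (a point): Round end of the stylus's steel tip, on its axis, 87 mm from stylus_grip. The steel shank is 7 mm in diameter and 45 mm long; above it is the black finger guard, a disc 40 mm in diameter and 4 mm thick, then the handle.
- holder_mouth (a point): Centre of the hole's mouth, on the top face of the stylus stand: a fixed wooden block 60 x 60 mm, 50 mm high, with an upright through hole 24 mm in diameter. With the stylus home its shank hangs in the hole (8 mm of play to each side), the guard lies flat on the block's top and the tip is 45 mm below this point.
- bank: The test fixture: a fixed grey box 170 x 140 mm, 30 mm high, a circuit board on its far half, four white rockers side by side across its near half, 28 mm apart. Each rocker is 16 mm wide, 43 mm long, in a black frame, on a level pivot 44 mm above the desk, along the row. The odd one may be in any place. Origin: centre of the box's underside; x away from the robot, y along the row, z up.
- odd_press (a point): Point to press on the odd rocker: upper face of its far half, mid-width, 14 mm from the pivot; it moves with the rocker, raised at the start. Pressing straight down with about 2 to 3 N flips it; the point sinks about 10 mm over the full swing, then meets a stop. x axis: along the rocker, away from the robot; y: along the row; z: up out of its face.
- rocker_odd (a joint): Tilt of the odd rocker, rad, from -0.36 (end nearest the robot down, far end raised; it starts at -0.36 to -0.32) to +0.36 (far end down, as the others). No spring: friction keeps it where it is left.
- rocker_a (a joint): Joint of one of the three other rockers, same make and size as the odd one, in the remaining places of the row. About +0.32 to +0.36 rad at the start (end away from the robot down); it must stay as it is.
- rocker_b (a joint): Joint of one of the three other rockers, same make and size as the odd one, in the remaining places of the row. About +0.32 to +0.36 rad at the start (end away from the robot down); it must stay as it is.
- rocker_c (a joint): Joint of one of the three other rockers, same make and size as the odd one, in the remaining places of the row. About +0.32 to +0.36 rad at the start (end away from the robot down); it must stay as it is.
There are look-alikes about, which are no part of the job. There is more than one size of the part that bears stylus_grip; the job needs the smaller. What is shaped like the part that bears holder_mouth but turquoise is not meant.

How it is judged:
By the outcome, as a careful person would: the job done as asked, in the order asked, and still so for the second after the job is handed in, with the robot touching nothing.
It also fails if it takes over 45 s, if anything falls off the work surface, if the arm or the gripper's body presses on something with over 40 N, if the wrist force passes 120 N, or if a joint passes its speed limit or range.

## Robot

A 6-joint arm with a two-finger parallel gripper is mounted at the origin on a cart in front of the work surface, level with it; the furniture and walls round the work are solid. World frame = base frame: x ahead of the robot, y to its left, z up, the work surface at z = 0. Lengths are in m, angles in rad, forces in N, time in s.
With the tool pointing down it reaches from about 0.35 to 0.775 m from the base axis. Payload 5.5 kg.
Tool frame: the origin (TCP) lies between the finger pads; the fingertips stand 14 mm ahead of it and the grasp point (between the pads) lies 5 mm behind it (env.tcp_to_tips is the distance from the TCP to the fingertips, in m); z points along the fingers, y is the direction in which the jaws open and shut (so a half turn about z gives the same grasp; the last joint's range is limited). The gripper opens to 85 mm and grips with 20 to 120 N. Pads are 22 mm wide; open, the fingers measure 114 mm over their backs; the gripper's body (76 mm by 85 mm) begins 54 mm behind the grasp point. The pads swing forward as they close: fully open they stand 13 mm farther back than shut.
Start: joints at [-1.274, 0.313, 0.046, 1.304, 0, 1.431], TCP at [0.243, -0.521, 0.245] pointing down, gripper open.
Joint ranges: [-2.76, 2.76], [-0.86, 1.69], [-1.03, 1.26], [-2.2, 2.34], [-1.47, 1.5], [-3.14, 3.14]. Speed limits (rad/s): [2.57, 2.57, 3.14, 3.14, 3.14, 3.14].

## Interface

Orientations are given as [roll, pitch, yaw] about the fixed x, y, z axes, in that order (R = Rz(yaw) Ry(pitch) Rx(roll)).
In Python, from station import env gives the robot as it stands.
- The arm moves only by the tool arm_command, never from a script. Its argument "steps" is one flat list of numbers, 5 for each row, row after row: the shift along the tool's x, y, z in mm, then the turn about the tool's z in degrees, then the closure, from 0 (fully open) to 1 (shut). In form: [dx, dy, dz, yaw, jaw, dx, dy, dz, yaw, jaw, ...]. A call has 1 to 8 rows; each row shifts and turns the commanded pose from where the row before left it, along the tool's axes as they then stand; what a row does not reach is not made up. A row lasts 1/10 s, in which the tool goes at most 50 mm and 8.59 degrees, less where a joint would pass 70% of its speed; a pose out of reach is approached as far as the arm can. A call is refused whole if a number of a shift passes 50 or a number of a turn 8.59, either way. A call with a gripper value outside its range is refused whole. The fingers move at their own pace and stop on an object; "newtons" is the grip in N (left out, the last holds). Time passes only in rows, so rows that do not move let the fingers close. It gives the time, the measured TCP pose, the force and the opening at its end, in the units of the state.
- env.get_obs(): the state, without advancing time (a new reading comes with each control period).
- env.snapshot(name): name is "side" or "top" or "wrist"; returns the picture (400x640x3 uint8, blue, green, red); there is no depth.
- env.camera_params(name): a dict with "fx", "fy", "cx", "cy" (pixels), "distortion" ([k1, k2, p1, p2, k3] as OpenCV has them; the pictures are not rectified), "rvec" (rotation vector, rad) and "tvec" (3), from world to camera coordinates, as OpenCV has them. Camera axes: x right, y down, z forward; pixel columns grow to the right and rows downward; lengths in m; the calibration is good to about 2 mm. A picture is of the moment at which its call begins: read the wrist's pose just before it. camera_params takes no time and is no camera call; for the wrist camera it gives the pose at the moment of the call.
- env.close_job(): hands the job in, once; it reports no verdict.
The state is a dict: "t": time; "qpos": joint angles; "joint_vel": joint speeds; "joint_torque": joint torques, N m; "tcp_pos": TCP position; "tool_rot": TCP orientation; "wrist_force": force on the tool from outside, world axes, zero at the start; "moment": the same for the moment, N m; "finger_gap": opening from 0.0 (shut) to 1.0 (fully open).
Only numpy, scipy, OpenCV 4.12 (cv2) and the standard library are available. Lean on these libraries where they do the work, as an engineer would, in place of code of your own. Each camera call takes 0.05 s, during which the arm holds its last target. There are 200 camera calls.

## Working session

There is one attempt and no reset: what is moved stays moved. The work goes in short steps, Python scripts to look and compute and a tool call to move; the robot and the scene stay as the last step left them, time stands still between calls to the robot, and variables do not carry over. Pictures are saved under pics/ and viewed, about 8 in all and at most 12, crops included, and the job is handed in when it is done.

Besides the shell and the picture viewer there is one more tool, called after "Emit:" as a command line: name --argument value ..., lists and objects as JSON in quotes. arm_command: Moves the arm, as the interface text tells. Its arguments: {"type":"object","properties":{"steps":{"type":"array"},"newtons":{"type":"number"}},"required":["steps"]}

```bash
mkdir -p pics
cat > h.py <<'E'
import numpy as np, cv2
from station import env
def snap(n,f):
    im=env.snapshot(n); cv2.imwrite('pics/'+f,im); return im
def cam(n):
    p=env.camera_params(n); K=np.array([[p['fx'],0,p['cx']],[0,p['fy'],p['cy']],[0,0,1.]])
    return K,np.array(p['distortion'],float),np.array(p['rvec'],float),np.array(p['tvec'],float)
def ray(c,uv):
    K,D,r,t=c; q=cv2.undistortPoints(np.array([[uv]],float),K,D)[0,0]; R=cv2.Rodrigues(r)[0]
    return -R.T@t.ravel(), R.T@np.array([q[0],q[1],1])
def onz(c,uv,z):
    o,d=ray(c,uv); return o+d*(z-o[2])/d[2]
def tri(c1,u1,c2,u2):
    o1,d1=ray(c1,u1);o2,d2=ray(c2,u2)
    s=np.linalg.lstsq(np.c_[d1,-d2],o2-o1,rcond=None)[0]; a=o1+d1*s[0];b=o2+d2*s[1]
    return (a+b)/2,np.linalg.norm(a-b)
def proj(c,P):
    return cv2.projectPoints(np.array(P,float).reshape(-1,3),c[2],c[3],c[0],c[1])[0].reshape(-1,2)
E
python3 - <<'E'
from h import *
import numpy as np
a=snap('top','top0.png');b=snap('side','side0.png')
for n in('top','side'):
    c=cam(n);print(n,c[0].diagonal(),ray(c,(320,200)))
print(env.get_obs())
E
```

```text
top [380.95752064 380.95752064   1.        ] (array([ 0.35905816, -0.01755277,  0.9007851 ]), array([ 2.21358934e-01, -6.78848519e-04, -9.75272320e-01]))
side [449.87812802 449.87812802   1.        ] (array([0.08794254, 0.90048736, 0.43656916]), array([ 0.39478764, -0.85685002, -0.33170503]))
{'t': 0.1, 'qpos': array([-1.27357792e+00,  3.13934975e-01,  4.50726606e-02,  1.30362300e+00,
       -6.50763031e-06,  1.43118448e+00]), 'joint_vel': array([ 0.00050773, -0.00087185,  0.00350232, -0.00063791,  0.00138873,
        0.00011465]), 'joint_torque': array([ 3.55831129e-03, -4.81728601e+01,  2.99242830e+01,  1.27096570e-02,
       -9.17574744e-05, -3.60850336e-06]), 'tcp_pos': array([ 0.24311476, -0.52057749,  0.24448439]), 'tool_rot': array([-3.13991920e+00, -2.28592754e-04,  4.36830066e-01]), 'wrist_force': array([ 0.13153085,  1.49056313, -0.64132604]), 'moment': array([-0.05143953, -0.00782327,  0.009259  ]), 'finger_gap': 1.0005714313159078}
```

View pics/top0.png

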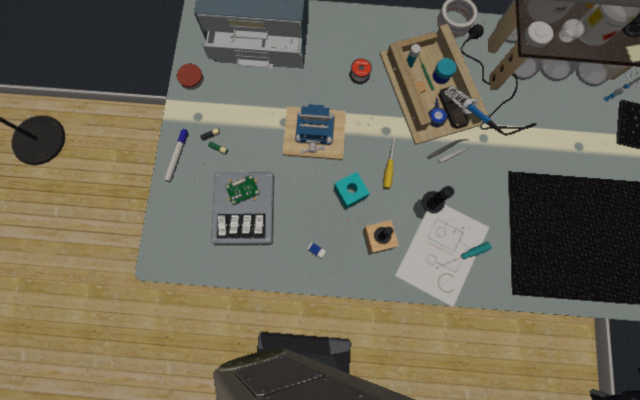

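View pics/side0.png

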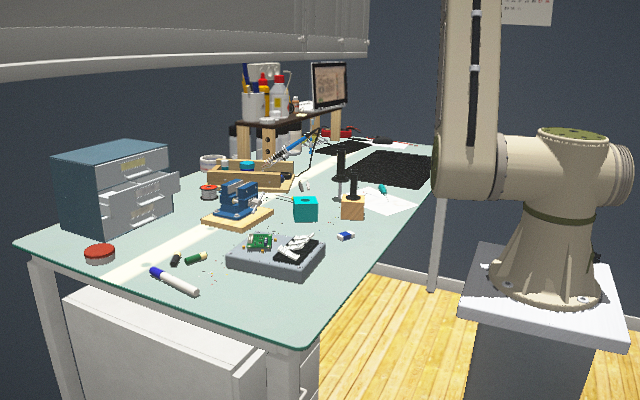

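The top picture shows the wooden stand and stylus at about (382,236), the turquoise stand at (351,190), a larger stylus at (435,203), and the fixture at (243,208) with its rockers at y≈226. I'll enlarge these areas.

Run:
```python
from h import *
a=cv2.imread('pics/top0.png');b=cv2.imread('pics/side0.png')
def cr(im,x,y,w,h,s): return cv2.resize(im[y:y+h,x:x+w],None,fx=s,fy=s,interpolation=cv2.INTER_CUBIC)
A=cr(a,205,165,80,60+25,5) #400x425
B=cr(a,355,185,100,75,4) #400x300
C=cr(b,220,225,110,60,400/110)
D=cr(b,325,135,60,90,3)
out=np.zeros((600,800,3),np.uint8)
out[:300,:400]=cr(a,205,170,80,60+20,5)[100:400];out[:300,400:]=B
out[300:300+C.shape[0],:400]=C;out[300:570,400:580]=D
cv2.imwrite('pics/m1.png',out)
```

```text
(no output)
```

View pics/m1.png

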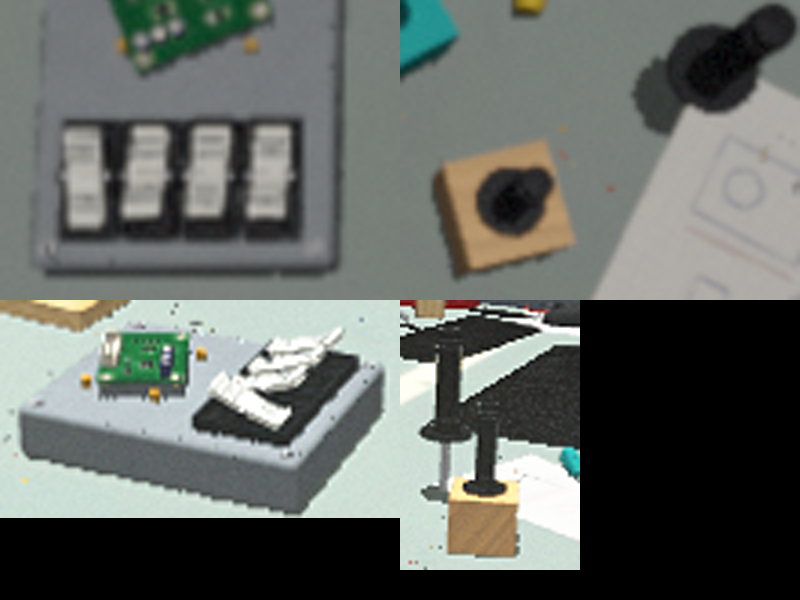

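The odd rocker is the leftmost in the top view (+y end). In both views its far end is up. The small stylus is in the wooden stand. The larger one stands separately. Next I compute positions.

Run:
```python
from h import *
np.set_printoptions(precision=4,suppress=True)
c=cam('top');s=cam('side')
B=lambda u,v:(355+(u-400)/4-.4,185+v/4-.4)
A=lambda u,v:(205+u/5-.4,190+v/5-.4)
S=lambda u,v:(325+(u-400)/3-.3,135+(v-300)/3-.3)
print('htop',onz(c,B(538,183),.13),'guard',onz(c,B(512,202),.054))
print('tri htop',tri(c,B(538,183),s,S(487,407)))
for p in [(441,163),(547,140),(577,243),(466,272)]: print('stand',onz(c,B(*p),.05))
print('piv',onz(c,A(85,176),.047),[onz(c,A(x,176),.047) for x in(147,208,270)])
for p in [(60,118),(302,118),(302,238),(60,240)]: print('frame',onz(c,A(*p),.033))
print('otherguard',onz(c,B(713,67),.08))
```

```text
htop [ 0.4821 -0.1636  0.13  ] guard [ 0.4823 -0.1638  0.054 ]
tri htop (array([ 0.4837, -0.1648,  0.1225]), np.float64(0.0008565305011454189))
stand [ 0.5018 -0.1236  0.05  ]
stand [ 0.5198 -0.1829  0.05  ]
stand [ 0.4628 -0.2017  0.05  ]
stand [ 0.4418 -0.1406  0.05  ]
piv [0.4775 0.1994 0.047 ] [array([0.4798, 0.1714, 0.047 ]), array([0.482 , 0.1439, 0.047 ]), array([0.4842, 0.116 , 0.047 ])]
frame [0.5054 0.2181 0.033 ]
frame [0.5145 0.1064 0.033 ]
frame [0.459  0.1004 0.033 ]
frame [0.4492 0.2104 0.033 ]
otherguard [ 0.5625 -0.2674  0.08  ]
```

Emit:
arm_command --steps '[0,0,0,-8.12,0,0,0,0,-8.12,0,0,0,0,-8.12,0,0,0,0,-8.12,0,0,0,0,-8.12,0,0,0,0,-8.12,0,0,0,0,-8.12,0,0,0,0,-8.12,0]' --newtons 40

```text
t: 0.9
tcp_pos: [0.2432, -0.5208, 0.2448]
tool_rot: [-3.141, -0.001, 1.576]
wrist_force: [-0.6, 0.8, -0.4]
finger_gap: 1.002
```

Emit:
arm_command --steps '[35,23,0,0,0,35,23,0,0,0,35,23,0,0,0,35,23,0,0,0,35,23,0,0,0,35,23,0,0,0,35,23,0,0,0,35,23,0,0,0]'

```text
t: 1.7
tcp_pos: [0.4278, -0.2394, 0.245]
tool_rot: [-3.141, -0.0, 1.57]
wrist_force: [1.2, 0.2, 0.6]
finger_gap: 1.0
```

Emit:
arm_command --steps '[38,27,0,0,0,38,27,0,0,0,0,0,0,0,0]'

```text
t: 2.0
tcp_pos: [0.4833, -0.1607, 0.2449]
tool_rot: [3.141, -0.002, 1.578]
wrist_force: [0.0, 0.1, -0.5]
finger_gap: 1.001
```

Run:
```python
from h import *
print(env.get_obs()['tcp_pos']); c=cam('wrist'); im=snap('wrist','w1.png')
print(proj(c,[[.4822,-.1637,.13],[.4822,-.1637,.058]]))
```

```text
[ 0.48332018 -0.16071181  0.24489868]
[[317.89840183 206.48949704]
 [318.39986813 181.55462765]]
```

View pics/w1.png

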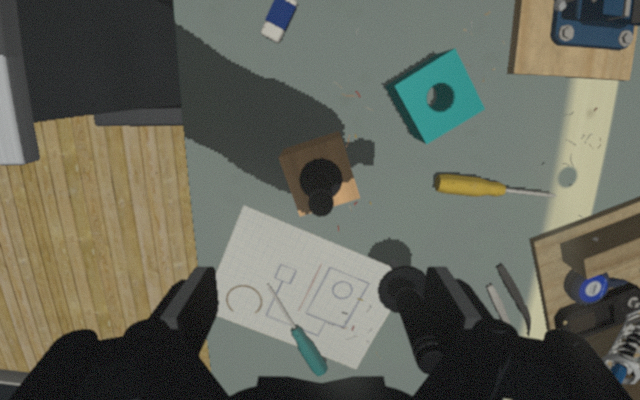

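The wrist view has the handle top at (320,204) and the guard at (320,179), within 2 px of the prediction. I'll descend and grip.

Emit:
arm_command --steps '[-2,0,40,0,0,0,0,40,0,0,0,0,40,0,0,0,0,25,0,0,0,0,13,0,0,0,0,0,0,0.5,0,0,0,0,1,0,0,0,0,1]' --newtons 40

```text
t: 2.85
tcp_pos: [0.4819, -0.1681, 0.0884]
tool_rot: [3.14, 0.001, 1.57]
wrist_force: [-0.5, 0.2, 0.0]
finger_gap: 0.514
```

Emit:
arm_command --steps '[0,0,0,0,1,0,0,0,0,1,0,0,0,0,1,0,0,0,0,1]'

```text
t: 3.25
tcp_pos: [0.482, -0.1675, 0.0882]
tool_rot: [3.14, 0.001, 1.571]
wrist_force: [-1.1, 0.4, 4.7]
finger_gap: 0.2
```

Emit:
arm_command --steps '[0,0,-15,0,1,0,0,-25,0,1,0,0,-30,0,1,0,0,-30,0,1,0,0,0,0,1,0,0,0,0,1]'

```text
t: 3.85
tcp_pos: [0.4816, -0.1671, 0.1876]
tool_rot: [3.141, 0.001, 1.571]
wrist_force: [0.1, -0.1, -0.2]
finger_gap: 0.199
```

Run:
```python
from h import *
print(env.get_obs()['tcp_pos'],env.get_obs()['tool_rot']); 
cw=cam('wrist'); w=snap('wrist','w2.png'); s=snap('side','s2.png'); t=snap('top','t2.png')
p=env.get_obs()['tcp_pos'];print(p)
cs=cam('side');ct=cam('top')
P=[[p[0],p[1],p[2]+5e-3+h] for h in(.038,0,-.042,-.087)]
print(proj(cs,P));print(proj(cw,P));print(proj(ct,P))
out=np.zeros((600,800,3),np.uint8)
z=cv2.resize(s[110:235,320:400],None,fx=4,fy=4,interpolation=2);out[:500,:320]=z
z=cv2.resize(w[60:400,150:490],(480,480));out[:480,320:]=z
cv2.imwrite('pics/m2.png',out)
```

```text
[ 0.4815953  -0.16711402  0.1876126 ] [3.14053070e+00 5.53269757e-04 1.57078768e+00]
[ 0.4804535  -0.16660626  0.18588007]
[[357.251761   130.11104286]
 [356.53391183 144.74715329]
 [355.74445373 160.61323794]
 [354.90445142 177.24462403]]
[[314.76072111 358.46190141]
 [316.04238765 291.06323381]
 [316.89440866 246.74539463]
 [317.47953627 216.51719511]]
[[401.55345037 223.46766656]
 [396.97917106 226.70489565]
 [392.4427355  229.91489573]
 [388.09564624 232.99049632]]
```

View pics/m2.png

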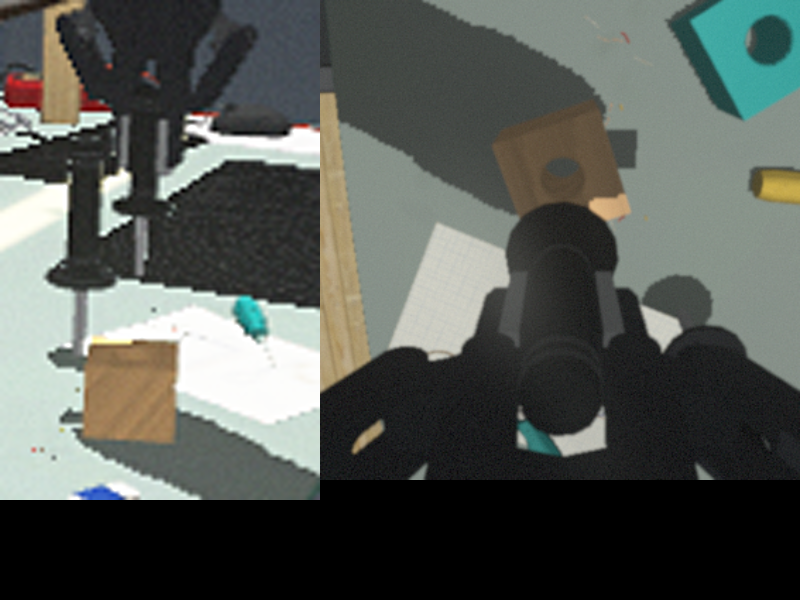

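Run:
```python
from h import *
np.set_printoptions(precision=4,suppress=True)
cw=cam('wrist');p=env.get_obs()['tcp_pos'];print(p)
f=lambda u,v:(150+(u-320)*340/480,60+v*340/480)
z=p[2]+.005
print('top',onz(cw,f(561,395),z+.038)-p,'guard',onz(cw,f(562,255),z-.040)-p)
print('hole',onz(cw,f(563,178),.05))
for q in [(493,145),(600,105),(630,213)]: print(onz(cw,f(*q),.05))
t=cv2.imread('pics/t2.png')[190:260,350:430]
cv2.imwrite('pics/t2c.png',cv2.resize(t,None,fx=6,fy=6,interpolation=2))
```

```text
[ 0.4805 -0.1666  0.1859]
top [0.0008 0.0087 0.043 ] guard [ 0.001   0.0056 -0.035 ]
hole [ 0.482  -0.1602  0.05  ]
[ 0.445  -0.1421  0.05  ]
[ 0.5011 -0.1211  0.05  ]
[ 0.5189 -0.18    0.05  ]
```

View pics/t2c.png

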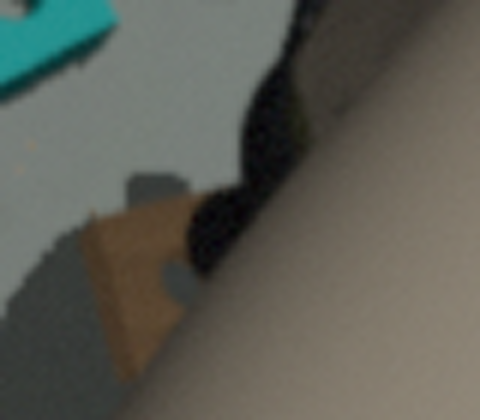

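Stylus held firmly. The axis sits about 5 mm to +y of the TCP, and the hole measures (0.482, −0.161), so the grasp pose is also the return pose. Now to the odd rocker.

Emit:
arm_command --steps '[25,0,0,0,1,40,2,0,0,1,40,2,0,0,1,40,2,0,0,1,40,2,0,0,1,40,2,0,0,1,40,0,0,0,1,40,0,0,0,1]'

```text
t: 4.8
tcp_pos: [0.4904, 0.1394, 0.1859]
tool_rot: [-3.139, 0.0, 1.571]
wrist_force: [1.0, 0.5, -0.2]
finger_gap: 0.2
```

Emit:
arm_command --steps '[35,0,0,0,1,23,0,0,0,1,0,0,0,0,1,0,0,15,0,1,0,0,10,0,1,0,0,0,0,1,0,0,0,0,1]'

```text
t: 5.5
tcp_pos: [0.491, 0.1951, 0.1617]
tool_rot: [-3.14, 0.001, 1.57]
wrist_force: [0.1, -0.1, -0.0]
finger_gap: 0.199
```

Run:
```python
from h import *
np.set_printoptions(precision=4,suppress=True)
print(env.get_obs()['tcp_pos'],env.get_obs()['tool_rot']); 
w=snap('wrist','w3.png'); s=snap('side','s3.png')
p=env.get_obs()['tcp_pos'];cs=cam('side');cw=cam('wrist');print(p)
t=[p[0]+.001,p[1]+.0045,p[2]-.082]
print('tip',t,proj(cs,t),proj(cw,t)); q=[.4915,.2005,.052]; print('press',proj(cs,q),proj(cw,q))
out=np.zeros((600,800,3),np.uint8)
out[:600,:400]=cv2.resize(s[190:280,255:315],(400,600),interpolation=2)
out[:400,400:]=cv2.resize(w[130:330,220:420],(400,400),interpolation=2)
cv2.imwrite('pics/m3.png',out)
```

```text
[0.491  0.1951 0.1617] [-3.14    0.0005  1.5695]
[0.4917 0.1954 0.1626]
tip [np.float64(0.4927106298165798), np.float64(0.19992388324278965), np.float64(0.08061125324675052)] [[281.0025 234.0713]] [[320.9639 211.4904]]
press [[281.4696 247.5725]] [[319.1376 197.2023]]
```

View pics/m3.png

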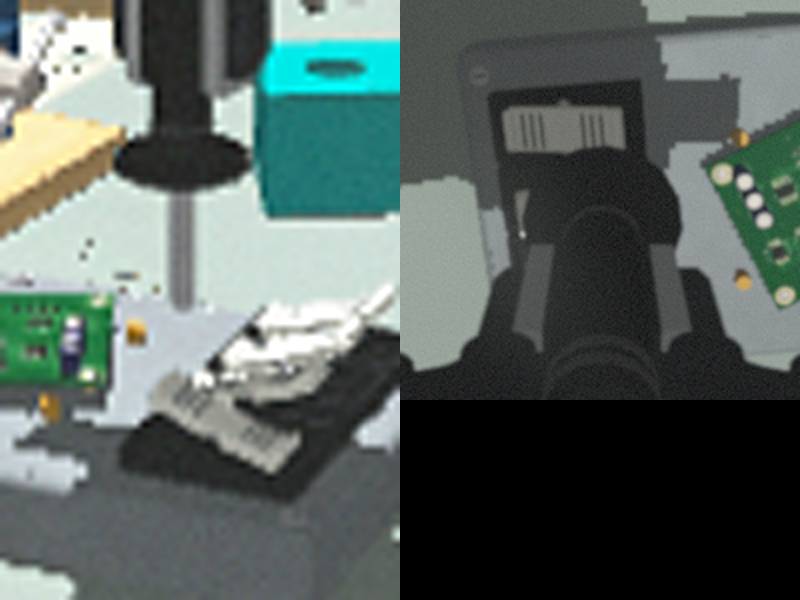

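Run:
```python
from h import *
np.set_printoptions(precision=4,suppress=True)
cw=cam('wrist');cs=cam('side')
f=lambda u,v:(220+(u-400)/2,130+v/2)
print('pivot pin',onz(cw,f(564,102),.044),'far/near corners',onz(cw,f(623,107),.055),onz(cw,f(625,148),.055),onz(cw,f(505,107),.041),onz(cw,f(505,150),.041))
g=lambda u,v:(255+u*.15,190+v*.15)
print('side far',onz(cs,g(165,391),.055),'near',onz(cs,g(287,451),.041),'press',onz(cs,g(186,402),.052))
print('tip side',onz(cs,g(182,305),.0795))
```

```text
pivot pin [0.4794 0.2101 0.044 ] far/near corners [0.4999 0.2111 0.055 ] [0.5007 0.1965 0.055 ] [0.458  0.2075 0.041 ] [0.4573 0.1913 0.041 ]
side far [0.4889 0.2118 0.055 ] near [0.4523 0.2045 0.041 ] press [0.4829 0.2099 0.052 ]
tip side [0.4877 0.2035 0.0795]
```

Emit:
arm_command --steps '[1.5,0,8,0,1,0,0,8,0,1,0,0,6,0,1,0,0,2,0,1,0,0,2,0,1,0,0,2,0,1]'

```text
t: 6.2
tcp_pos: [0.4917, 0.1974, 0.1345]
tool_rot: [3.141, 0.0, 1.571]
wrist_force: [-0.4, -0.2, 2.3]
finger_gap: 0.199
```

Emit:
arm_command --steps '[0,0,2,0,1,0,0,2,0,1,0,0,0,0,1]'

```text
t: 6.5
tcp_pos: [0.4921, 0.1975, 0.1305]
tool_rot: [3.14, -0.0, 1.57]
wrist_force: [1.3, -0.6, 1.5]
finger_gap: 0.198
```

Emit:
arm_command --steps '[0,0,2,0,1,0,0,2,0,1,0,0,1,0,1,0,0,0,0,1]'

```text
t: 6.9
tcp_pos: [0.4922, 0.1975, 0.1256]
tool_rot: [3.14, -0.0, 1.57]
wrist_force: [2.8, 0.4, 3.8]
finger_gap: 0.195
```

Emit:
arm_command --steps '[0,0,1,0,1,0,0,1,0,1,0,0,0,0,1]'

```text
t: 7.2
tcp_pos: [0.4925, 0.1976, 0.1251]
tool_rot: [3.139, -0.001, 1.571]
wrist_force: [1.2, -1.1, 12.1]
finger_gap: 0.202
```

The force rose to 12 N at about 10 mm of sink, so the stop is reached. I'll lift and check.

Emit:
arm_command --steps '[0,0,-6,0,1,0,0,-20,0,1,0,0,-30,0,1,-45,0,-5,0,1,-45,0,0,0,1,0,0,0,0,1,0,0,0,0,1]'

```text
t: 7.9
tcp_pos: [0.49, 0.1065, 0.1834]
tool_rot: [-3.138, -0.0, 1.568]
wrist_force: [-0.4, 0.6, -0.2]
finger_gap: 0.2
```

Run:
```python
from h import *
print(env.get_obs()['tcp_pos']); 
w=snap('wrist','w4.png'); s=snap('side','s4.png')
out=np.zeros((600,800,3),np.uint8)
out[:400,:400]=cv2.resize(s[220:290,245:315],(400,400),interpolation=2)
out[:400,400:]=cv2.resize(w[0:400,120:520],(400,400),interpolation=2)
cv2.imwrite('pics/m4.png',out)
```

```text
[0.49002372 0.10653461 0.18343103]
```

View pics/m4.png

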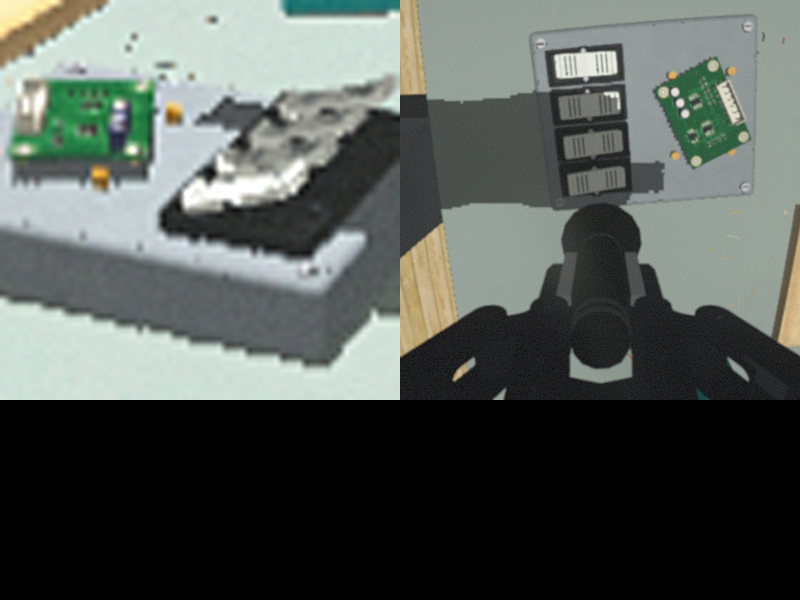

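All four rockers now lie alike: in the wrist view all share the same look, and in the side view the white near one at (230,190) is parallel with the rest. The stylus has not slipped in the grip. Returning to the stand.

Emit:
arm_command --steps '[-20,0,0,0,1,-40,-2,0,0,1,-40,-2,0,0,1,-40,-2,0,0,1,-40,-2,0,0,1,-40,0,0,0,1,-35,0,0,0,1,-18,0,0,0,1]'

```text
t: 8.8
tcp_pos: [0.4835, -0.1668, 0.1838]
tool_rot: [-3.141, -0.0, 1.57]
wrist_force: [0.1, 0.0, -0.3]
finger_gap: 0.199
```

Emit:
arm_command --steps '[0,0,0,0,1,0,0,0,0,1,0,0,0,0,1]'

```text
t: 9.1
tcp_pos: [0.4833, -0.164, 0.184]
tool_rot: [-3.141, -0.001, 1.573]
wrist_force: [0.3, 0.6, -1.6]
finger_gap: 0.198
```

Run:
```python
from h import *
np.set_printoptions(precision=4,suppress=True)
print(env.get_obs()['tcp_pos']); 
w=snap('wrist','w5.png'); s=snap('side','s5.png');print(env.get_obs()['tcp_pos'])
a=cv2.imread('pics/w2.png')
out=np.zeros((500,800,3),np.uint8)
out[:500,:400]=cv2.resize(s[140:240,320:400],(400,500),interpolation=2)
out[:400,400:]=cv2.resize(w[120:320,220:420],(400,400),interpolation=2)
cv2.imwrite('pics/m5.png',out)
```

```text
[ 0.4833 -0.164   0.184 ]
[ 0.4834 -0.1642  0.1842]
```

View pics/m5.png

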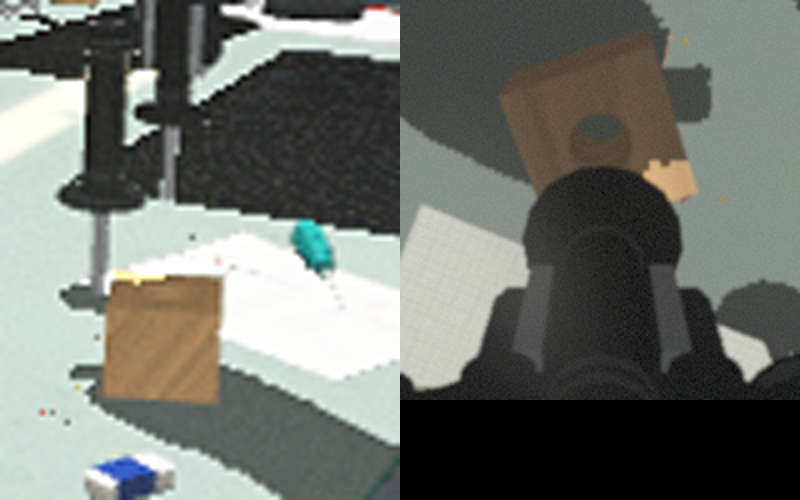

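Run:
```python
from h import *
np.set_printoptions(precision=4,suppress=True)
cw=cam('wrist');p=env.get_obs()['tcp_pos'];print(p)
f=lambda u,v:(220+(u-400)/2,120+v/2)
print('guard',onz(cw,f(603,246),p[2]+.005-.040)-p,'hole',onz(cw,f(600,143),.05))
```

```text
[ 0.4834 -0.1642  0.1842]
guard [ 0.0011  0.0043 -0.035 ] hole [ 0.4836 -0.1616  0.05  ]
```

The axis is within 2 mm of the hole centre (8 mm play). Inserting.

Emit:
arm_command --steps '[-2,-1,15,0,1,0,0,25,0,1,0,0,25,0,1,0,0,18,0,1,0,0,8,0,1,0,0,2,0,1,0,0,0,0,1]'

```text
t: 9.9
tcp_pos: [0.4827, -0.1674, 0.0918]
tool_rot: [3.141, 0.0, 1.571]
wrist_force: [-0.3, 0.3, -0.2]
finger_gap: 0.2
```

Emit:
arm_command --steps '[0,0,1,0,1,0,0,1,0,1,0,0,0,0,1]'

```text
t: 10.2
tcp_pos: [0.4827, -0.1678, 0.0898]
tool_rot: [3.141, 0.001, 1.57]
wrist_force: [-1.1, -0.6, -1.1]
finger_gap: 0.198
```

Emit:
arm_command --steps '[0,0,1,0,1,0,0,1,0,1,0,0,0,0,1]'

```text
t: 10.5
tcp_pos: [0.4827, -0.1678, 0.0882]
tool_rot: [3.141, 0.001, 1.571]
wrist_force: [-0.8, 1.0, 6.0]
finger_gap: 0.199
```

The guard meets the block top at the same height as at the grasp. I'll release and withdraw.

Emit:
arm_command --steps '[0,0,0,0,0.7,0,0,0,0,0.6,0,0,0,0,0.4,0,0,0,0,0.2,0,0,0,0,0,0,0,0,0,0,0,0,0,0,0,0,0,0,0,0]'

```text
t: 11.3
tcp_pos: [0.4823, -0.1676, 0.0873]
tool_rot: [-3.142, 0.0, 1.571]
wrist_force: [-0.2, 0.6, 0.6]
finger_gap: 1.001
```

Emit:
arm_command --steps '[0,0,-10,0,0,0,0,-25,0,0,0,0,-40,0,0,0,0,-40,0,0,0,0,-40,0,0,-40,-15,0,0,0,-40,-15,0,0,0,0,0,0,0,0]'

```text
t: 12.1
tcp_pos: [0.4515, -0.2515, 0.2436]
tool_rot: [3.14, 0.003, 1.566]
wrist_force: [0.1, 0.5, 0.5]
finger_gap: 0.999
```

Run:
```python
from h import *
o=env.get_obs();print(o['tcp_pos'],o['wrist_force'],o['finger_gap'])
w=snap('wrist','w6.png'); s=snap('side','s6.png'); t=snap('top','t6.png')
out=np.zeros((600,800,3),np.uint8)
out[:400,:400]=cv2.resize(s[135:235,320:420],(400,400),interpolation=2)
out[:400,400:]=cv2.resize(w[0:400,120:520],(400,400),interpolation=2)
out[400:,:300]=cv2.resize(t[200:250,205:280],(300,200),interpolation=2)
out[400:,400:700]=cv2.resize(s[230:290,230:320],(300,200),interpolation=2)
cv2.imwrite('pics/m6.png',out)
```

```text
[ 0.45146485 -0.25150205  0.24356558] [0.08725288 0.4755044  0.47391676] 0.9990860084889647
```

View pics/m6.png

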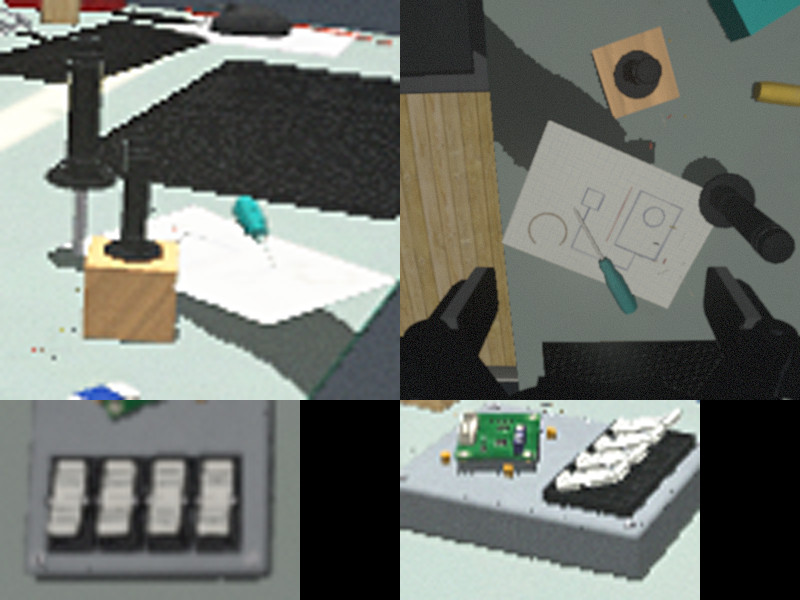

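The stylus stands upright with its guard flat on the wooden block, all four rockers are alike, and the gripper is clear.

```bash
python3 -c "
from station import env
print(env.close_job())"
```

```text
the job is handed in; nothing more can be done
None
```

The job is done and handed in at about 12 s of the 45 s allowed. I took the small stylus from the wooden stand and pressed the far end of the odd rocker, the one at the +y end of the row. It sank about 10 mm and the force rose to 12 N at the stop. I then put the stylus back in its stand and let go.

The last pictures show all four rockers tipped the same way. The stylus is upright with its guard flat on the block, and the gripper is open and clear. The guard met the block at the same TCP height as when I gripped it (0.088 m).

- **Grip off centre:** the TCP sat about 5 mm off the stylus axis in y when I gripped. The stylus stayed upright and did not slip, and the return allowed for it.
- **Side camera:** on its own it placed the tip and the press point several mm from where the top and wrist cameras did. I used those two, which agreed with each other to about 2 mm.

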